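# Put the battery back in the hall chime and snap its cover on

## Robot

A 6-joint arm with a two-finger parallel gripper is mounted at the origin on the work surface. World frame = base frame: x ahead of the robot, y to its left, z up, the work surface at z = 0. Lengths are in m, angles in rad, forces in N, time in s.
With the tool pointing down it reaches from about 0.35 to 0.85 m from the base axis. Payload 8.1 kg.
Tool frame: the origin (TCP) lies on the mounting face of the last link; the fingertips stand 186 mm ahead of it and the grasp point (between the pads) lies 167 mm ahead of it; z points along the fingers, y is the line along which they close (so a half turn about z gives the same grasp; the last joint's range is limited). The gripper opens to 93 mm and grips with 3 to 60 N. Pads are 15 mm wide; open, the fingers measure 128 mm over their backs; the gripper's body (75 mm by 188 mm) begins 65 mm behind the grasp point.
Start: joints at [1.019, 0.13, 1.488, -0, 1.523, -0.085], TCP at [0.27, 0.536, 0.405] pointing down, gripper open.
Joint ranges: [-2.96, 2.96], [-0.89, 2.26], [0.02, 2.5], [-1.34, 4.48], [0, 2.73], [-2.66, 2.66]. Speed limits (rad/s): [2.39, 2.39, 2.79, 3.14, 3.14, 3.14].

## Interface

Orientations are given as a rotation vector (axis times angle).
In Python, from plant import read_state, read_camera, camera_params, close_job gives the robot as it stands. The module is installed in compiled form; this text tells all that it offers.
- The arm moves only by the tool servo_tool, never from a script. Its argument "increments" is a list of rows, each an object with "slide": the shift along the tool's x, y, z in mm, a list of three; "dr": the turn, a rotation vector about the tool's x, y, z in rad, a list of three; "jaw": the closure, from 0 (fully open) to 1 (shut). In form: [{"slide": [x, y, z], "dr": [ax, ay, az], "jaw": jaw}, ...]. A call has 1 to 20 rows; each row is the pose to reach, as a shift and turn from the pose commanded when the call began, along the tool's axes at that moment; what a row does not reach only later rows make up. A row lasts 1/10 s, in which the tool goes at most 50 mm and 8.59 degrees, less where a joint would pass 70% of its speed; a pose out of reach is approached as far as the arm can. A call with a gripper value outside its range is refused whole. The fingers move at their own pace and stop on an object; "force" is the grip in N (left out, the last holds). Time passes only in rows, so rows that repeat a pose let the fingers close. It gives the time, the measured TCP pose, the force, the opening and the grip force at its end, in the units of the state.
- read_state(): the state, without advancing time (a new reading comes with each control period).
- read_camera(name): name is "scene" or "top" or "wrist"; returns (picture, depth): 480x640x3 uint8, red, green, blue; 480x640 float32, m along the optical axis (not along the pixel's ray), 0 where there is no reading.
- camera_params(name): a dict with "fx", "fy", "cx", "cy" (pixels), "rvec" (rotation vector, rad) and "tvec" (3), from world to camera coordinates, as OpenCV has them. Camera axes: x right, y down, z forward; pixel columns grow to the right and rows downward; lengths in m; the calibration is good to about 2 mm. A picture is of the moment at which its call begins: read the wrist's pose just before it. camera_params takes no time and is no camera call; for the wrist camera it gives the pose at the moment of the call.
- close_job(): hands the job in; it is judged then, once.
The state is a dict: "t": time; "q": joint angles; "dq": joint speeds; "joint_torque": joint torques, N m; "tool_pos": TCP position; "orientation": TCP orientation; "force": force on the tool from outside, world axes, zero at the start; "wrist_torque": the same for the moment, N m; "opening": finger opening in m; "gripper_force": force on a finger pad.
Only numpy, scipy, OpenCV 4.12 (cv2) and the standard library are available. Lean on these libraries where they do the work, as an engineer would, in place of code of your own. Each camera call takes 0.05 s, during which the arm holds its last target. There are 200 camera calls.

## Task

The door chime lies on its face on the radiator shelf with its battery bay open. Set the battery pack gently down into its bay between the low ribs, then take the cover from the sloping phone rest and, keeping it slanted much as it stands there (about 30 degrees, rear edge up), hook its front lip under the bar at the front of the opening and pivot it down until the rear edge snaps flat under the catch. Leave the ring dish, pill box, nail clipper and mirror where they are.

Things in the scene. Friction and masses are not known exactly. Their poses are not given: they have to be found in the camera images.
- chime: White plastic door chime lying on its face, fixed; origin on the shelf under the middle of the battery bay, x from its front (slot bar) to its rear (catch), z up. Spans x -80 to 90, y -65 to 65 mm, top at z 40. Opening in the top: x -47 to 57, y -47 to 47 mm; the pocket below has its floor at z 6 and is 80 mm wide between side ledges whose tops are at z 36.
- bay (a point): Centre of the battery bay's floor: chime (0, 0, 6) mm, axes as the chime's. Four low ribs, 7 mm high, fence a bay 39 mm (x) by 65 mm (y) on the pocket floor: the battery lies in it with its length along y, either way round.
- bar (a point): Lower edge of the slot bar on the side facing the opening: chime (-47, 0, 36) mm; axes as the chime's. The bar is 4 mm thick (z 36 to 40), x -57 to -47, y -47 to 47 mm, and overhangs the pocket, which runs on below it, open beneath, to a wall at x -57. The cover's lip goes under it, towards -x.
- seat (a point): Where the middle of the underside of the cover's plate is when fitted: chime (6, 0, 36) mm; axes as the chime's, and the fitted cover's axes are parallel to them. The plate lies on the side ledges, its top flush at z 40 mm; play 2 mm at the sides and the rear, 1 mm at the front.
- latch (a joint): Sprung catch, 24 mm wide, at mid rear of the chime: 0 m at rest, grows to 0.007 as it is pushed to chime +x. At rest its tip is at chime x 51 mm, flat underside z 41, top z 53, upper face sloping 31 degrees from vertical; cheeks beside it reach z 55, x 63 to 89. The cover's rear edge pushes it back 4 mm and it springs out over the plate: about 6 N down at that edge, 10 N at the rib.
- battery_center (a point): Centre of the battery pack, a loose grey block with a black band, 34 mm (own x) x 60 mm (own y) x 26 mm high, 0.12 kg, lying flat on the shelf; z up.
- rest: Plywood phone rest, fixed to the shelf: a board 80 mm wide sloping up towards its +x at 30 degrees, about 70 mm high, with a small ledge at its low -x end. Origin on the shelf under the cover's plate middle. The cover lies on it, lip down at the ledge.
- rib (a point): Centre of the grip rib on the loose white battery cover (0.06 kg); x runs from its lip to its rear edge, y along the rib, z out of its top. Rib 12 mm thick (x), 50 long (y), 20 high, standing on the plate's top. From here the 4 mm plate spans x -55 to 43, y -45 to 45, z -14 to -10 mm; middle of its underside (-6, 0, -14). At the start it lies on the rest, rear edge up 30 degrees.
- lip (a point): Tip of the cover's front lip, mid thickness; axes as the cover's; at (-68, 0, -17) mm from rib. The lip is a tongue 60 mm wide and 4 mm thick, parallel to the plate; its top is 1 mm below the plate's underside, and it reaches 13 mm forward of the plate's front edge. Fitted: at chime x -56, z 33 mm.
- rear (a point): Middle of the top of the cover's rear edge; axes as the cover's; at (43, 0, -10) mm from rib. Fitted: at chime x 55, z 40 mm, under the catch.
- dish: White ceramic ring dish, 96 mm wide, 22 mm high, loose; to be left alone. Origin under its centre.
- pillbox: Green flip-top pill box, 45 x 75 x 24 mm, loose; to be left alone. Origin under its centre.
- clipper: Steel nail clipper, 14 x 80 mm, 13 mm high, lying along its y, loose; to be left alone. Origin under its centre.
- mirror: Chrome hand mirror lying along its y, 195 mm long, 96 mm wide, 9 mm high, loose; to be left alone. Origin between disc (+y) and handle.
There are look-alikes about, which are no part of the job. There is more than one size of the part that bears battery_center; the job needs the largest.

How it is judged:
On the way, in this order (a step that is already met when the one before it is completed fails the run):
1. the battery pack lies in its bay and is let go (x of battery_center in the frame of bay between -0.0045 and 0.0045 m and y of battery_center in the frame of bay between -0.0045 and 0.0045 m and z of battery_center in the frame of bay below 0.016 m and angle between battery_center's own z axis and vertical below 0.1 rad and contact force between the fingers and battery below 0.2 N), for 0.2 s.
2. the cover, slanted 15 to 50 degrees with its rear edge up, has its lip hooked under the bar (tip at least 3 mm past the bar's edge and below it) (x of lip in the frame of bar between -0.012 and -0.003 m and z of lip in the frame of bar between -0.02 and -0.001 m and z of rear in the frame of bar above 0.02 m and y of lip in the frame of bar between -0.01 and 0.01 m and angle between rib's own z axis and vertical between 0.26 and 0.88 rad), for 0.1 s.
At the end, for the whole second after the job is handed in: Battery in its bay (within 4.5 mm sideways, on the floor within 3 mm); cover at rest with its lip at least 5 mm under the bar, within 2 degrees of flat, rear edge no more than 2 mm above the chime's top and beneath the catch, which has sprung back to within 2 mm of rest (x of battery_center in the frame of bay between -0.0045 and 0.0045 m and y of battery_center in the frame of bay between -0.0045 and 0.0045 m and z of battery_center in the frame of bay below 0.016 m and x of lip in the frame of bar below -0.005 m and z of lip in the frame of bar below -0.001 m and z of rear in the frame of chime between 0.037 and 0.042 m and x of rear in the frame of chime above 0.0525 m and angle between the z axis of rib and the z axis of chime, either way round below 0.035 rad and angle between the x axis of rib and the x axis of chime, either way round below 0.06 rad and value of joint latch below 0.002 m and linear speed of cover below 0.02 m/s and angular speed of cover below 0.1 rad/s); the robot touches nothing.
It fails at once if a bystander is moved more than 20 mm (distance of any of dish, pillbox, clipper, mirror from where it was at the start of the episode above 0.02 m).
It fails at once if the battery is dropped or thrown (faster than 0.7 m/s while the fingers do not hold it) (linear speed of battery above 0.7 m/s and contact force between the fingers and battery below 0.2 N).
It also fails if it takes over 54 s, if anything falls off the work surface, if the arm or the gripper's body presses on something with over 40 N, if the wrist force passes 120 N, or if a joint passes its speed limit or range.

## Working session

There is one attempt and no reset: what is moved stays moved. The work goes in short steps, Python scripts to look and compute and a tool call to move; the robot and the scene stay as the last step left them, time stands still between calls to the robot, and variables do not carry over. Pictures are saved under pics/ and viewed, at most 10 in all, crops included, and the job is handed in when it is done.

Besides the shell and the picture viewer there is one more tool, called after "Emit:" in YAML: its name, and indented under it one key for each argument. servo_tool: Moves the arm, as the interface text tells. Its arguments: {"type":"object","properties":{"increments":{"type":"array"},"force":{"type":"number"}},"required":["increments"]}

```bash
mkdir -p pics
cat > h.py <<'E'
import numpy as np, cv2
from scipy.spatial.transform import Rotation as R
from plant import read_state, read_camera, camera_params, close_job
def cam(n):
    p=camera_params(n); K=np.array([[p['fx'],0,p['cx']],[0,p['fy'],p['cy']],[0,0,1]])
    return K,R.from_rotvec(np.ravel(p['rvec'])).as_matrix(),np.ravel(p['tvec'])
def points(n,d):
    K,Rm,t=cam(n); v,u=np.mgrid[:480,:640]
    c=np.stack([(u-K[0,2])/K[0,0]*d,(v-K[1,2])/K[1,1]*d,d],-1)
    return (c-t)@Rm
def ray(n,uv,z):
    K,Rm,t=cam(n); uv=np.atleast_2d(uv).astype(float)
    dr=np.c_[(uv[:,0]-K[0,2])/K[0,0],(uv[:,1]-K[1,2])/K[1,1],np.ones(len(uv))]@Rm
    o=-Rm.T@t; return o+dr*((z-o[2])/dr[:,2])[:,None]
def grab(n,f):
    P=cam(n); im,d=read_camera(n); cv2.imwrite(f'pics/{f}.png',im[:,:,::-1]); np.savez(f'pics/{f}.npz',im=im,d=d,P=points(n,d)); return im,d
E
python3 - <<'E'
from h import *
for n in('top','scene'):
    grab(n,n); K,Rm,t=cam(n); print(n,K[0,0],-Rm.T@t,Rm[2])
E
```

```text
top 603.4533824522083 [ 0.53692793 -0.00777407  1.2866301 ] [ 0.05091347 -0.00114442 -0.99870241]
scene 466.22828093559013 [0.91369111 0.48797828 0.70898078] [-0.34869094 -0.56467351 -0.7480364 ]
```

View pics/top.png

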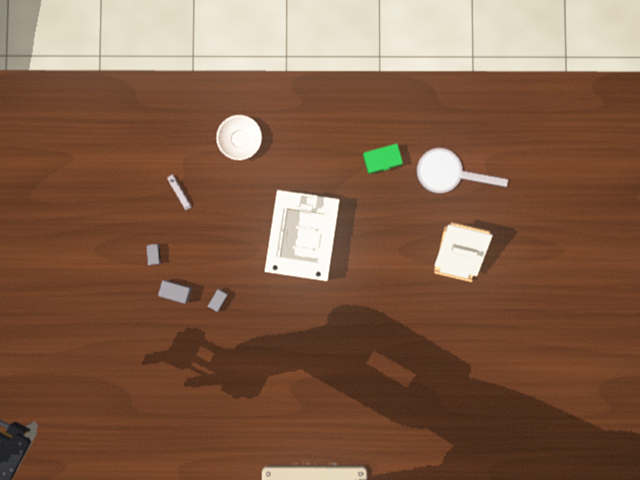

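View pics/scene.png

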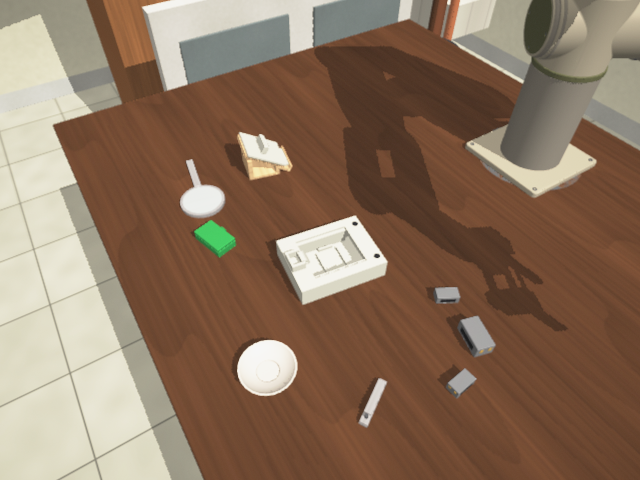

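The top view shows three grey blocks that could be the battery: (153,254), (174,292) and (218,300). The one at (174,292) is the largest. The chime is at (303,236) with its catch towards image top, and the cover is on the rest at (463,252). I'll measure these now.

Run:
```python
from h import *
a=np.load('pics/top.npz'); im,d,P=a['im'].astype(int),a['d'],a['P']
hs=cv2.cvtColor(a['im'],cv2.COLOR_RGB2HSV)
def rect(m,z,nm):
    cs,_=cv2.findContours(m.astype(np.uint8),0,1)
    for c in cs:
        if cv2.contourArea(c)<60: continue
        w=ray('top',c[:,0],z); r=cv2.minAreaRect((w[:,:2]*1000).astype(np.float32)); 
        print(nm,cv2.boundingRect(c),'ctr',np.round(r[0],1),'size',np.round(r[1],1),'ang',round(r[2],1),cv2.boxPoints(r).round(0).tolist())
z=P[:,:,2]
def win(u0,v0,u1,v1):
    m=np.zeros((480,640),bool); m[v0:v1,u0:u1]=1; return m
m=win(135,230,245,320)
print('batt z',[round(float(z[v,u]),4) for u,v in((153,254),(174,292),(218,300))])
rect(m&(z>0.012),.026,'batt')
rect(win(250,175,350,295)&(z>0.03)&(z<.047),.04,'chime')
rect(win(250,175,350,295)&(z>0.047),.05,'catch')
rect(win(420,210,510,295)&(z>0.015),.05,'rest')
w=win(420,210,510,295)&(hs[:,:,1]<50)&(z>.02)
q=P[w]; print('cover zr',np.percentile(q[:,2],[1,5,50,95,99]))
# plane fit to plate by RANSAC-free iter
s=q
for _ in range(8):
    c=s.mean(0); n=np.linalg.svd(s-c)[2][2]; n*=np.sign(n[2]); s=q[abs((q-c)@n)<.003]
print('plane',c,n,np.degrees(np.arccos(n[2])),'uphill yaw',np.degrees(np.arctan2(-n[1],-n[0])),len(s),len(q))
r=q[(q-c)@n>.012]; print('rib pts',len(r),r.mean(0),np.median(r,0))
I=np.concatenate([cv2.resize(a['im'][225:315,130:250],None,fx=5,fy=5,interpolation=2)[:, :, ::-1]],1)
cv2.imwrite('pics/crop1.png',I)
```

```text
batt z [0.0165, 0.0215, 0.0145]
batt (208, 290, 20, 22) ctr [454.6 202.5] size [23.7 41.7] ang 60.2 [[431.0, 203.0], [467.0, 182.0], [479.0, 202.0], [442.0, 223.0]]
batt (158, 281, 33, 23) ctr [472.  292.9] size [61.7 34.9] ang 74.4 [[447.0, 268.0], [481.0, 258.0], [497.0, 318.0], [464.0, 327.0]]
batt (147, 245, 13, 20) ctr [549.1 338. ] size [39.9 25. ] ang 1.0 [[529.0, 350.0], [529.0, 325.0], [569.0, 326.0], [569.0, 351.0]]
chime (265, 191, 74, 90) ctr [589.9  27.6] size [129.8 169.8] ang 81.7 [[497.0, -24.0], [665.0, -49.0], [683.0, 80.0], [515.0, 104.0]]
catch (297, 194, 20, 19) ctr [654.8  18.2] size [38.1 37.6] ang 82.2 [[634.0, 2.0], [671.0, -3.0], [676.0, 35.0], [639.0, 40.0]]
rest (435, 223, 57, 58) ctr [ 556.5 -301.4] size [ 95.5 114.7] ang 72.6 [[487.0, -330.0], [597.0, -364.0], [625.0, -273.0], [516.0, -239.0]]
cover zr [0.0231057  0.0274854  0.05683995 0.07390861 0.07670411]
plane [ 0.55999276 -0.30103451  0.05452802] [-0.84403979 -0.42921477  0.3215144 ] 71.24546584803856 uphill yaw 26.954443701709444 216 1961
rib pts 600 [ 0.53617751 -0.31628425  0.05891103] [ 0.53399734 -0.32090947  0.03931364]
```

View pics/crop1.png

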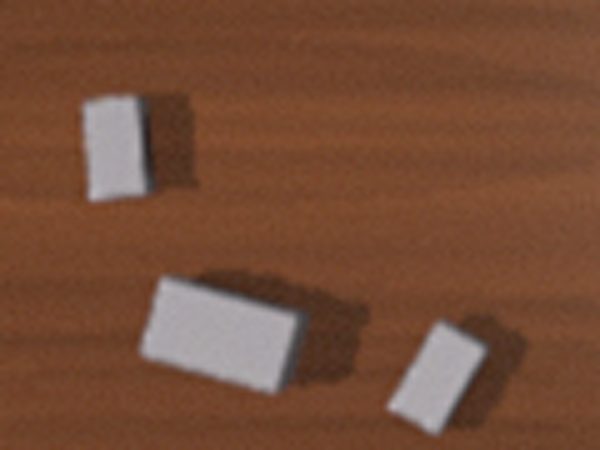

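The crop confirms the choice: the block at (174,292) (crop 225,335) measures 62x35 mm, clearly larger than the two 40x25 mm look-alikes. Next I'll work out the move above it.

```bash
cat >> h.py <<'E'
def Rd(ydeg,pitch=0):
    """tool down; tool y axis at world angle ydeg; pitch: tilt tool about tool y"""
    a=np.radians(ydeg); y=np.array([np.cos(a),np.sin(a),0]); z=np.array([0,0,-1.]); x=np.cross(y,z)
    return np.c_[x,y,z]@R.from_rotvec([0,pitch,0]).as_matrix()
def go(pos,Rt):
    s=read_state(); R0=R.from_rotvec(s['orientation']).as_matrix()
    sl=R0.T@(np.array(pos)-s['tool_pos'])*1000; dr=R.from_matrix(R0.T@Rt).as_rotvec()
    print('slide',sl.round(1),'dr',dr.round(4),'rows',max(np.linalg.norm(sl)/50,np.degrees(np.linalg.norm(dr))/8.59).__round__(1))
E
python3 - <<'E'
from h import *
s=read_state(); R0=R.from_rotvec(s['orientation']).as_matrix(); print(s['t'],s['tool_pos'],R0.round(3),s['q'],s['opening'])
K,Rm,t=cam('wrist'); print('cam in tool',R0.T@(-Rm.T@t-s['tool_pos']),(Rm@R0).round(3),K[0,0])
for y in(-16,164): go([.472,.293,.34],Rd(y))
E
```

```text
0.1 [0.26987187 0.53564953 0.40378475] [[-0.893  0.45  -0.001]
 [ 0.45   0.893 -0.001]
 [ 0.    -0.002 -1.   ]] [ 1.01863211e+00  1.31094721e-01  1.48917387e+00 -9.19635775e-06
  1.52300528e+00 -8.54084357e-02] 0.09279742065936472
cam in tool [ 0.07884167 -0.00032917  0.02089534] [[-0.     1.     0.001]
 [-0.96  -0.    -0.281]
 [-0.281 -0.001  0.96 ]] 414.7154800519775
slide [-289.7 -125.6   64. ] dr [-1.5000e-03  1.0000e-03  1.3833e+00] rows 9.2
slide [-289.7 -125.6   64. ] dr [-1.1000e-03 -1.6000e-03 -1.7583e+00] rows 11.7
```

Emit:
servo_tool:
  increments:
    - {"slide": [-290, -126, 64], "dr": [0, 0, 1.383], "jaw": 0}
    - {"slide": [-290, -126, 64], "dr": [0, 0, 1.383], "jaw": 0}
    - {"slide": [-290, -126, 64], "dr": [0, 0, 1.383], "jaw": 0}
    - {"slide": [-290, -126, 64], "dr": [0, 0, 1.383], "jaw": 0}
    - {"slide": [-290, -126, 64], "dr": [0, 0, 1.383], "jaw": 0}
    - {"slide": [-290, -126, 64], "dr": [0, 0, 1.383], "jaw": 0}
    - {"slide": [-290, -126, 64], "dr": [0, 0, 1.383], "jaw": 0}
    - {"slide": [-290, -126, 64], "dr": [0, 0, 1.383], "jaw": 0}
    - {"slide": [-290, -126, 64], "dr": [0, 0, 1.383], "jaw": 0}
    - {"slide": [-290, -126, 64], "dr": [0, 0, 1.383], "jaw": 0}
    - {"slide": [-290, -126, 64], "dr": [0, 0, 1.383], "jaw": 0}
    - {"slide": [-290, -126, 64], "dr": [0, 0, 1.383], "jaw": 0}

```text
t: 1.3
tool_pos: [0.4721, 0.2928, 0.3404]
orientation: [-2.507, -1.893, 0.001]
force: [0.4, 0.4, -0.6]
opening: 0.0927
gripper_force: 0.0
```

Run:
```python
from h import *
s=read_state(); print(s['t'],s['tool_pos'])
im,d=grab('wrist','w1'); P=points('wrist',d)
z=P[:,:,2]; hs=cv2.cvtColor(im,cv2.COLOR_RGB2HSV)
near=(np.hypot(P[:,:,0]-.472,P[:,:,1]-.293)<.05)
print('ztop',np.median(z[near&(z>.015)&(z<.04)]))
m=(near&(z>.018)&(z<.045)).astype(np.uint8); cs,_=cv2.findContours(m,0,1); c=max(cs,key=cv2.contourArea)
w=ray('wrist',c[:,0],.026); r=cv2.minAreaRect((w[:,:2]*1000).astype(np.float32)); print(r,cv2.boundingRect(c))
```

```text
1.3 [0.47214401 0.29275806 0.34039318]
ztop 0.02516339715982352
((471.5465087890625, 295.00921630859375), (60.45720672607422, 33.612247467041016), 74.40763854980469) (296, 192, 47, 81)
```

View pics/w1.png

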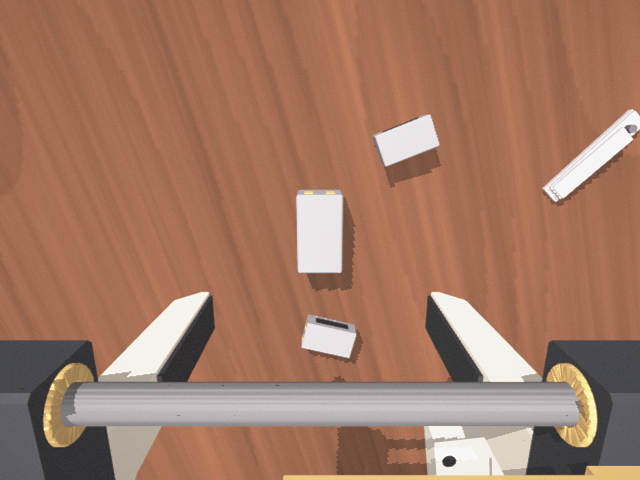

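The wrist view has the chosen battery at (320,232), lined up with the jaws. I'll descend and grip it.

Emit:
servo_tool:
  increments:
    - {"slide": [2, -1, 50], "dr": [0, 0, 0], "jaw": 0.2}
    - {"slide": [2, -1, 100], "dr": [0, 0, 0], "jaw": 0.2}
    - {"slide": [2, -1, 130], "dr": [0, 0, 0], "jaw": 0.2}
    - {"slide": [2, -1, 144], "dr": [0, 0, 0], "jaw": 0.2}
    - {"slide": [2, -1, 144], "dr": [0, 0, 0], "jaw": 0.2}
    - {"slide": [2, -1, 144], "dr": [0, 0, 0], "jaw": 1}
    - {"slide": [2, -1, 144], "dr": [0, 0, 0], "jaw": 1}
    - {"slide": [2, -1, 144], "dr": [0, 0, 0], "jaw": 1}
    - {"slide": [2, -1, 144], "dr": [0, 0, 0], "jaw": 1}
    - {"slide": [2, -1, 144], "dr": [0, 0, 0], "jaw": 1}
    - {"slide": [2, -1, 144], "dr": [0, 0, 0], "jaw": 1}
  force: 20

```text
t: 2.45
tool_pos: [0.472, 0.2951, 0.1972]
orientation: [2.509, 1.891, 0.001]
force: [-0.0, 0.3, 2.8]
opening: 0.0336
gripper_force: 20.0
```

Run:
```python
from h import *
go([.577,-.026,.38],Rd(-8.3))
```

```text
slide [-279.6  189.4 -182.9] dr [ 0.0005 -0.0004 -0.1341] rows 7.7
```

Emit:
servo_tool:
  increments:
    - {"slide": [0, 0, -30], "dr": [0, 0, 0], "jaw": 1}
    - {"slide": [0, 0, -70], "dr": [0, 0, 0], "jaw": 1}
    - {"slide": [-30, 20, -110], "dr": [0, 0, -0.03], "jaw": 1}
    - {"slide": [-65, 45, -140], "dr": [0, 0, -0.06], "jaw": 1}
    - {"slide": [-105, 70, -165], "dr": [0, 0, -0.09], "jaw": 1}
    - {"slide": [-145, 98, -183], "dr": [0, 0, -0.134], "jaw": 1}
    - {"slide": [-185, 125, -183], "dr": [0, 0, -0.134], "jaw": 1}
    - {"slide": [-225, 152, -183], "dr": [0, 0, -0.134], "jaw": 1}
    - {"slide": [-260, 176, -183], "dr": [0, 0, -0.134], "jaw": 1}
    - {"slide": [-280, 189, -183], "dr": [0, 0, -0.134], "jaw": 1}
    - {"slide": [-280, 189, -183], "dr": [0, 0, -0.134], "jaw": 1}
    - {"slide": [-280, 189, -183], "dr": [0, 0, -0.134], "jaw": 1}

```text
t: 3.65
tool_pos: [0.5763, -0.0266, 0.3792]
orientation: [-2.377, -2.052, 0.001]
force: [0.0, 0.5, -2.6]
opening: 0.0338
gripper_force: 20.0
```

Run:
```python
from h import *
s=read_state(); print(s['t'],s['tool_pos'],s['opening'])
im,d=grab('wrist','w2'); P=points('wrist',d); z=P[:,:,2]
near=(np.hypot(P[:,:,0]-.59,P[:,:,1]-.028)<.13)
m=(near&(z>.034)&(z<.046)).astype(np.uint8); cs,_=cv2.findContours(m,0,1); c=max(cs,key=cv2.contourArea)
print('z top',np.median(z[m>0])); 
w=ray('wrist',c[:,0],.040); r=cv2.minAreaRect((w[:,:2]*1000).astype(np.float32)); print('chime',r,cv2.boundingRect(c))
m=(near&(z>.048)&(z<.07)).astype(np.uint8); cs,_=cv2.findContours(m,0,1); c=max(cs,key=cv2.contourArea)
w=ray('wrist',c[:,0],.055); r=cv2.minAreaRect((w[:,:2]*1000).astype(np.float32)); print('catch',r,cv2.boundingRect(c))
```

```text
3.65 [ 0.57628259 -0.02660287  0.37919677] 0.03375576008515652
z top 0.03914098462996746
chime ((588.8147583007812, 26.8284912109375), (128.94747924804688, 169.59506225585938), 81.69664001464844) (209, 66, 239, 176)
catch ((658.28759765625, 16.810579299926758), (37.423580169677734, 27.174983978271484), 81.800048828125) (406, 133, 41, 54)
```

View pics/w2.png

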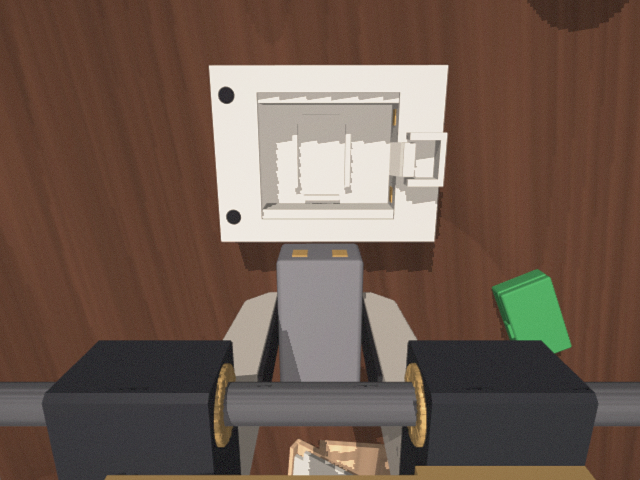

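The wrist view shows the chime clear, at (209..448, 66..242) with the catch at (425,160) and the bay ribs around (322,155). The battery is held straight.

Run:
```python
from h import *
print(ray('wrist',[[295,160],[351,160],[322,113],[322,198]],.013).round(4), ray('wrist',[[322,155]],.013))
go([.584,.0276,.28],Rd(-8.3)); go([.584,.0276,.2055],Rd(-8.3))
```

```text
[[ 0.5624  0.0274  0.013 ]
 [ 0.6077  0.0208  0.013 ]
 [ 0.5895  0.0605  0.013 ]
 [ 0.5798 -0.0068  0.013 ]] [[0.58485149 0.02819145 0.013     ]]
slide [53.9  0.1 99.3] dr [-0.001  -0.0005 -0.0003] rows 2.3
slide [ 53.8   0.2 173.8] dr [-0.001  -0.0005 -0.0003] rows 3.6
```

Emit:
servo_tool:
  increments:
    - {"slide": [30, 0.5, 30], "dr": [0, 0, 0], "jaw": 1}
    - {"slide": [54, 0.5, 70], "dr": [0, 0, 0], "jaw": 1}
    - {"slide": [54, 0.5, 100], "dr": [0, 0, 0], "jaw": 1}
    - {"slide": [54, 0.5, 125], "dr": [0, 0, 0], "jaw": 1}
    - {"slide": [54, 0.5, 145], "dr": [0, 0, 0], "jaw": 1}
    - {"slide": [54, 0.5, 156], "dr": [0, 0, 0], "jaw": 1}
    - {"slide": [54, 0.5, 163], "dr": [0, 0, 0], "jaw": 1}
    - {"slide": [54, 0.5, 169], "dr": [0, 0, 0], "jaw": 1}
    - {"slide": [54, 0.5, 173], "dr": [0, 0, 0], "jaw": 1}
    - {"slide": [54, 0.5, 174], "dr": [0, 0, 0], "jaw": 1}
    - {"slide": [54, 0.5, 174], "dr": [0, 0, 0], "jaw": 1}

```text
t: 4.8
tool_pos: [0.585, 0.0271, 0.2062]
orientation: [2.376, 2.054, 0.001]
force: [0.3, 0.4, -1.9]
opening: 0.0338
gripper_force: 20.0
```

Emit:
servo_tool:
  increments:
    - {"slide": [0, 0, 1], "dr": [0, 0, 0], "jaw": 1}
    - {"slide": [0, 0, 2], "dr": [0, 0, 0], "jaw": 1}
    - {"slide": [0, 0, 3], "dr": [0, 0, 0], "jaw": 1}
    - {"slide": [0, 0, 3], "dr": [0, 0, 0], "jaw": 1}

```text
t: 5.2
tool_pos: [0.5849, 0.0271, 0.2032]
orientation: [2.376, 2.054, 0.0]
force: [-0.9, -0.5, 3.5]
opening: 0.0337
gripper_force: 20.0
```

Emit:
servo_tool:
  increments:
    - {"slide": [0, 0, 0], "dr": [0, 0, 0], "jaw": 0.5}
    - {"slide": [0, 0, 0], "dr": [0, 0, 0], "jaw": 0.5}
    - {"slide": [0, 0, 0], "dr": [0, 0, 0], "jaw": 0.5}
    - {"slide": [0, 0, 0], "dr": [0, 0, 0], "jaw": 0.5}
    - {"slide": [0, 0, -20], "dr": [0, 0, 0], "jaw": 0.5}
    - {"slide": [0, 0, -60], "dr": [0, 0, 0], "jaw": 0.5}
    - {"slide": [0, 0, -110], "dr": [0, 0, 0], "jaw": 0.3}
    - {"slide": [0, 0, -150], "dr": [0, 0, 0], "jaw": 0.3}
    - {"slide": [0, 0, -150], "dr": [0, 0, 0], "jaw": 0.3}

```text
t: 6.1
tool_pos: [0.5868, 0.0271, 0.3609]
orientation: [2.37, 2.049, 0.014]
force: [1.0, 0.4, 1.2]
opening: 0.0636
gripper_force: 0.0
```

Run:
```python
from h import *
im,d=grab('wrist','w3'); P=points('wrist',d); z=P[:,:,2]; s=read_state(); print(s['tool_pos'],s['t'])
near=(np.hypot(P[:,:,0]-.585,P[:,:,1]-.0275)<.05)
hs=cv2.cvtColor(im,cv2.COLOR_RGB2HSV)
for nm,m in(('d',near&(z>.024)&(z<.036)),):
    cs,_=cv2.findContours(m.astype(np.uint8),0,1); c=max(cs,key=cv2.contourArea)
    print(np.median(z[m])); w=ray('wrist',c[:,0],.032); print(cv2.minAreaRect((w[:,:2]*1000).astype(np.float32)),cv2.boundingRect(c))
a=np.load('pics/top.npz')
# cover: rays from top cam; contour of white region, corners on plate plane
im=a['im']; hs=cv2.cvtColor(im,cv2.COLOR_RGB2HSV); P=a['P']
m=((hs[:,:,1]<70)&(hs[:,:,2]>150)); m[:, :425]=0; m[:,505:]=0; m[:210]=0; m[295:]=0
cs,_=cv2.findContours(m.astype(np.uint8),0,1); c=max(cs,key=cv2.contourArea); print(cv2.contourArea(c),cv2.boxPoints(cv2.minAreaRect(c)))
q=P[m]; 
# robust plane lsq z=ax+by+c
k=q[:,2]>.01; 
for _ in range(10):
    A=np.c_[q[k][:,:2],np.ones(k.sum())]; x=np.linalg.lstsq(A,q[k][:,2],rcond=None)[0]; e=q[:,2]-np.c_[q[:,:2],np.ones(len(q))]@x; k=abs(e)<.005
print('plane',x,'slope',np.degrees(np.arctan(np.hypot(*x[:2]))),'uphill',np.degrees(np.arctan2(x[1],x[0])),k.sum(),len(q))
cv2.imwrite('pics/crop2.png',np.hstack([cv2.resize(im[210:295,425:505],None,fx=5,fy=5)[:,:,::-1],cv2.resize(np.load('pics/w3.npz')['im'],None,fx=.62,fy=.885)[:,:,::-1]]))
```

```text
[0.58598915 0.02711938 0.35717364] 6.15
0.0278320886136963
((581.7467041015625, 27.122236251831055), (58.805030822753906, 33.08805465698242), 81.21770477294922) (290, 195, 45, 76)
2046.0 [[432.24762 268.98196]
 [449.27203 219.61107]
 [492.51007 234.52072]
 [475.48566 283.8916 ]]
plane [ 0.52773756  0.76548506 -0.00996542] slope 42.915792164257375 uphill 55.41700364789228 277 2133
```

View pics/crop2.png

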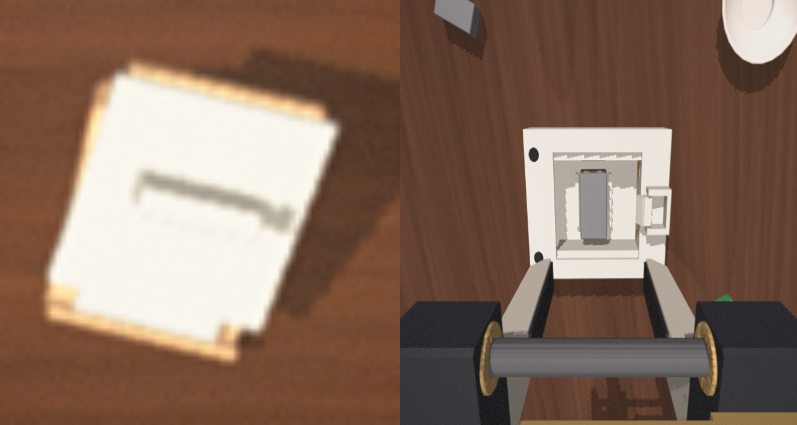

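The left crop shows the cover with its ledge and lip at the image bottom and its rib running from (140,190) to (290,235). The right crop shows the battery in its bay at (593,207). I'm moving above the cover.

Run:
```python
from h import *
go([.541,-.33,.38],Rd(-17.5))
```

```text
slide [-359.9    7.2  -23.1] dr [ 0.0077 -0.0014  0.1605] rows 7.2
```

Emit:
servo_tool:
  increments:
    - {"slide": [-50, 7, -23], "dr": [0, 0, 0.08], "jaw": 0.3}
    - {"slide": [-100, 7, -23], "dr": [0, 0, 0.16], "jaw": 0.3}
    - {"slide": [-150, 7, -23], "dr": [0, 0, 0.16], "jaw": 0.3}
    - {"slide": [-200, 7, -23], "dr": [0, 0, 0.16], "jaw": 0.3}
    - {"slide": [-250, 7, -23], "dr": [0, 0, 0.16], "jaw": 0.3}
    - {"slide": [-300, 7, -23], "dr": [0, 0, 0.16], "jaw": 0.3}
    - {"slide": [-340, 7, -23], "dr": [0, 0, 0.16], "jaw": 0.3}
    - {"slide": [-360, 7, -23], "dr": [0, 0, 0.16], "jaw": 0.3}
    - {"slide": [-360, 7, -23], "dr": [0, 0, 0.16], "jaw": 0.3}
    - {"slide": [-360, 7, -23], "dr": [0, 0, 0.16], "jaw": 0.3}
    - {"slide": [-360, 7, -23], "dr": [0, 0, 0.16], "jaw": 0.3}

```text
t: 7.25
tool_pos: [0.5401, -0.3285, 0.375]
orientation: [-2.531, -1.859, -0.0]
force: [0.7, -1.0, -0.3]
opening: 0.0648
gripper_force: 0.0
```

Run:
```python
from h import *
s=read_state(); print(s['t'],s['tool_pos'],np.abs(s['dq']).max())
im,d=grab('wrist','w4'); P=points('wrist',d)
for v in range(60,330,20): print(v,[tuple((P[v,u]*1000).round().astype(int)) for u in (280,320,360)])
```

```text
7.25 [ 0.54009418 -0.32851693  0.37503443] 0.01029180346286081
60 [(np.int64(547), np.int64(-197), np.int64(-2)), (np.int64(578), np.int64(-207), np.int64(-1)), (np.int64(608), np.int64(-216), np.int64(-1))]
80 [(np.int64(543), np.int64(-211), np.int64(0)), (np.int64(573), np.int64(-221), np.int64(-1)), (np.int64(604), np.int64(-230), np.int64(-1))]
100 [(np.int64(538), np.int64(-226), np.int64(0)), (np.int64(569), np.int64(-235), np.int64(0)), (np.int64(599), np.int64(-245), np.int64(1))]
120 [(np.int64(533), np.int64(-240), np.int64(-1)), (np.int64(564), np.int64(-250), np.int64(-1)), (np.int64(595), np.int64(-260), np.int64(-1))]
140 [(np.int64(531), np.int64(-255), np.int64(30)), (np.int64(560), np.int64(-264), np.int64(45)), (np.int64(586), np.int64(-271), np.int64(62))]
160 [(np.int64(526), np.int64(-269), np.int64(28)), (np.int64(556), np.int64(-277), np.int64(46)), (np.int64(582), np.int64(-284), np.int64(62))]
180 [(np.int64(521), np.int64(-284), np.int64(28)), (np.int64(552), np.int64(-288), np.int64(69)), (np.int64(579), np.int64(-297), np.int64(63))]
200 [(np.int64(515), 
[... 293 characters left out ...]
p.int64(-337), np.int64(0)), (np.int64(537), np.int64(-336), np.int64(44)), (np.int64(567), np.int64(-340), np.int64(61))]
260 [(np.int64(494), np.int64(-354), np.int64(0)), (np.int64(528), np.int64(-365), np.int64(-1)), (np.int64(562), np.int64(-376), np.int64(-1))]
280 [(np.int64(488), np.int64(-372), np.int64(0)), (np.int64(522), np.int64(-383), np.int64(0)), (np.int64(557), np.int64(-394), np.int64(0))]
300 [(np.int64(481), np.int64(-391), np.int64(0)), (np.int64(516), np.int64(-403), np.int64(-2)), (np.int64(563), np.int64(-254), np.int64(354))]
320 [(np.int64(474), np.int64(-411), np.int64(0)), (np.int64(510), np.int64(-422), np.int64(-1)), (np.int64(546), np.int64(-432), np.int64(1))]
```

View pics/w4.png

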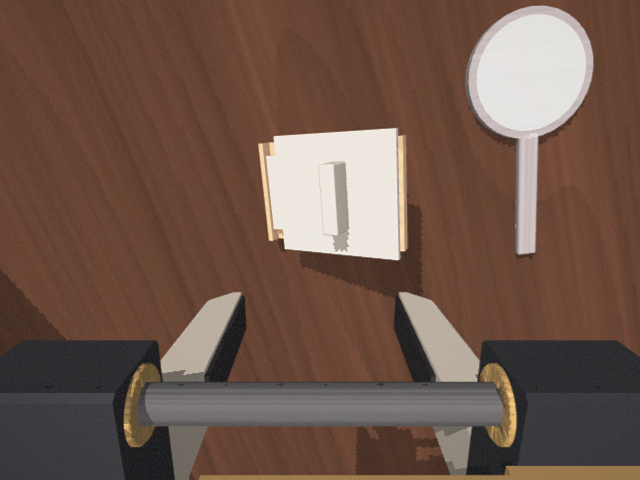

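The cover is seen clear: plate corners at (275,136), (397,128), (400,259) and (285,248), and the rib from (332,163) to (332,235).

```bash
cat >> h.py <<'E'
def cover(f,poly):
    a=np.load(f'pics/{f}.npz'); im,P=a['im'],a['P']
    hs=cv2.cvtColor(im,cv2.COLOR_RGB2HSV); w=np.zeros((480,640),np.uint8); cv2.fillPoly(w,[np.array(poly)],1)
    er=cv2.erode(w,np.ones((9,9))); q=P[er>0]; k=np.ones(len(q),bool)
    for _ in range(15):
        x=np.linalg.lstsq(np.c_[q[k][:,:2],np.ones(k.sum())],q[k][:,2],rcond=None)[0]; e=q[:,2]-np.c_[q[:,:2],np.ones(len(q))]@x; k=abs(e)<max(.003,.02*.7**_)
    n=np.array([-x[0],-x[1],1]); n/=np.linalg.norm(n)
    return im,P,hs,q,x,n,k,er
E
python3 - <<'E'
from h import *
im,P,hs,q,x,n,k,er=cover('w4',[[275,136],[397,128],[400,259],[285,248]])
print('inl',k.mean(),'tilt',np.degrees(np.arccos(n[2])),'uphill',np.degrees(np.arctan2(-n[1],-n[0])))
m=cv2.dilate(er,np.ones((25,25)))&(hs[:,:,1]<60)&(hs[:,:,2]>140)&(P[:,:,2]>.01)
cs,_=cv2.findContours(m.astype(np.uint8),0,1); c=max(cs,key=cv2.contourArea)
pl=cv2.approxPolyDP(c,5,True)[:,0]; print(pl.tolist())
K,Rm,t=cam('wrist'); o=-Rm.T@t
def onpl(uv,off=0):
    uv=np.atleast_2d(uv).astype(float); d=np.c_[(uv[:,0]-K[0,2])/K[0,0],(uv[:,1]-K[1,2])/K[1,1],np.ones(len(uv))]@Rm
    p0=np.array([0,0,x[2]])+n*off; return o+d*((p0-o)@n/(d@n))[:,None]
C=onpl([[397,128],[400,259],[285,248],[275,136]])*1000; print(C.round(1))
# in-plane frame, rect of contour
h=np.array([-n[0],-n[1],0]); 
ex=h-n*(h@n); ex/=np.linalg.norm(ex); ey=np.cross(n,ex)
W=onpl(c[:,0])*1000; r=cv2.minAreaRect(np.c_[W@ex,W@ey].astype(np.float32)); print(r, 'plane off',W[0]@n)
# rib: points above plate
e=(P.reshape(-1,3)-[0,0,x[2]])@n; e=e.reshape(480,640); mm=((e>.012)&(e<.026)&(er>0))
cs,_=cv2.findContours(mm.astype(np.uint8),0,1); c2=max(cs,key=cv2.contourArea); W2=onpl(c2[:,0],.02)*1000
r2=cv2.minAreaRect(np.c_[W2@ex,W2@ey].astype(np.float32)); print('rib',r2,cv2.boundingRect(c2),np.median(e[mm]))
ctr=ex*r2[0][0]+ey*r2[0][1]+n*(W[0]@n+10); print('ribcentre',ctr,'ex',ex,'n',n)
E
```

```text
inl 0.8500870666455596 tilt 29.990460567420744 uphill -13.276288368927268
[[397, 128], [274, 136], [275, 154], [268, 156], [274, 228], [283, 230], [285, 248], [399, 258]]
[[ 609.8 -270.3   76. ]
 [ 589.7 -357.1   76.2]
 [ 506.3 -338.    26.9]
 [ 527.7 -251.2   27.4]]
((552.1187744140625, -167.89369201660156), (107.73580169677734, 90.06120300292969), 0.10394132882356644) plane off -261.8532087428148
rib ((564.299560546875, -167.37350463867188), (16.034704208374023, 50.106361389160156), 0.08469382673501968) (318, 163, 25, 73) 0.019623871956846766
ribcentre [ 559.77145561 -304.04934856   63.93617101] ex [ 0.84296101 -0.19889923  0.4998558 ] n [-0.48649666  0.11479037  0.86610864]
```

```bash
cat >> h.py <<'E'
def Rc(yaw,tilt):
    """tool pose holding cover: tool y=cover x, tool z=-cover z"""
    a,b=np.radians([yaw,tilt]); ex=np.array([np.cos(a)*np.cos(b),np.sin(a)*np.cos(b),np.sin(b)]); n=np.array([-np.cos(a)*np.sin(b),-np.sin(a)*np.sin(b),np.cos(b)])
    return np.c_[np.cross(ex,-n),ex,-n],ex,n
E
python3 - <<'E'
from h import *
Rt,ex,n=Rc(-13.25,30); rib=np.array([.5587,-.3038,.0633])
for h in(.258,.178): print(rib+n*h); go(rib+n*h,Rt)
s=read_state(); print(Rt.T@(-n*.080)*1000)
E
```

```text
[ 0.43313408 -0.27423315  0.28673455]
slide [  19.7 -118.3   88.7] dr [-0.5239  0.0182 -0.0703] rows 3.5
[ 0.47206925 -0.28340117  0.21745252]
slide [ 22.5 -78.4 158. ] dr [-0.5239  0.0182 -0.0703] rows 3.6
[0.0000000e+00 6.9388939e-15 8.0000000e+01]
```

Emit:
servo_tool:
  increments:
    - {"slide": [5, -30, 20], "dr": [-0.13, 0.005, -0.018], "jaw": 0.5}
    - {"slide": [10, -60, 44], "dr": [-0.262, 0.009, -0.035], "jaw": 0.5}
    - {"slide": [15, -90, 66], "dr": [-0.393, 0.014, -0.053], "jaw": 0.5}
    - {"slide": [20, -118, 89], "dr": [-0.524, 0.018, -0.07], "jaw": 0.5}
    - {"slide": [20, -118, 89], "dr": [-0.524, 0.018, -0.07], "jaw": 0.5}
    - {"slide": [20, -118, 89], "dr": [-0.524, 0.018, -0.07], "jaw": 0.5}
    - {"slide": [20, -118, 89], "dr": [-0.524, 0.018, -0.07], "jaw": 0.5}

```text
t: 8.0
tool_pos: [0.4353, -0.2766, 0.2906]
orientation: [2.11, 1.669, 0.447]
force: [1.2, -0.6, 1.1]
opening: 0.0465
gripper_force: 0.0
```

Run:
```python
from h import *
Rt,ex,n=Rc(-13.25,30); rib=np.array([.5587,-.3038,.0633])
go(rib+n*.178,Rt)
```

```text
slide [ 2.1 -4.5 82. ] dr [0.0044 0.0038 0.0003] rows 1.6
```

Emit:
servo_tool:
  increments:
    - {"slide": [0, 0, 30], "dr": [0, 0, 0], "jaw": 0.5}
    - {"slide": [0, 0, 50], "dr": [0, 0, 0], "jaw": 0.5}
    - {"slide": [0, 0, 50], "dr": [0, 0, 0], "jaw": 0.5}
    - {"slide": [0, 0, 50], "dr": [0, 0, 0], "jaw": 0.5}

```text
t: 8.4
tool_pos: [0.4593, -0.2824, 0.2457]
orientation: [2.112, 1.671, 0.448]
force: [0.6, -0.2, -0.2]
opening: 0.0464
gripper_force: 0.0
```

Run:
```python
from h import *
Rt,ex,n=Rc(-13.25,30); rib=np.array([.5587,-.3038,.0633])
go(rib+n*.178,Rt); s=read_state(); print(s['t'],s['q'],abs(s['dq']).max())
```

```text
slide [ 2.  -3.2 30.8] dr [ 0.0022  0.0021 -0.0001] rows 0.6
8.4 [-0.7320184  -0.10548756  2.07979458  0.36693735  0.72953653 -0.72080831] 0.034563450269090266
```

Emit:
servo_tool:
  increments:
    - {"slide": [2, -3, 12], "dr": [0.002, 0.002, 0], "jaw": 0.5}
    - {"slide": [2, -3, 24], "dr": [0.002, 0.002, 0], "jaw": 0.5}
    - {"slide": [2, -3, 30.5], "dr": [0.002, 0.002, 0], "jaw": 0.5}
    - {"slide": [2, -3, 30.5], "dr": [0.002, 0.002, 0], "jaw": 0.5}

```text
t: 8.8
tool_pos: [0.4706, -0.2825, 0.2154]
orientation: [2.116, 1.673, 0.448]
force: [0.1, 1.9, 0.6]
opening: 0.0465
gripper_force: 0.0
```

Run:
```python
from h import *
Rt,ex,n=Rc(-13.25,30); rib=np.array([.5587,-.3038,.0633])
go(rib+n*.178,Rt); s=read_state(); print(s['force'])
im,d=grab('wrist','w5')
```

```text
slide [-0.5  2.5 -0.9] dr [-0.0014 -0.0003 -0.0016] rows 0.1
[0.11419562 1.92818276 0.62498712]
```

View pics/w5.png

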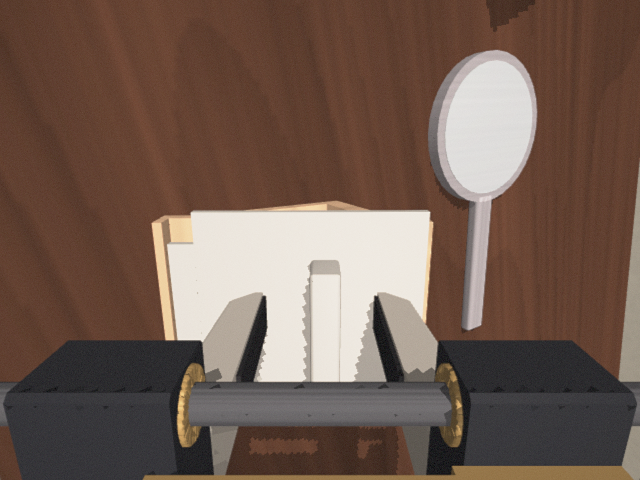

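The wrist view shows the rib at (325,320), nearly centred between the fingers. I'll shift 2 mm and close.

Emit:
servo_tool:
  increments:
    - {"slide": [0, 2, -0.5], "dr": [0, 0, 0], "jaw": 0.5}
    - {"slide": [0, 2, -0.5], "dr": [0, 0, 0], "jaw": 1}
    - {"slide": [0, 2, -0.5], "dr": [0, 0, 0], "jaw": 1}
    - {"slide": [0, 2, -0.5], "dr": [0, 0, 0], "jaw": 1}
    - {"slide": [0, 2, -0.5], "dr": [0, 0, 0], "jaw": 1}
    - {"slide": [0, 2, -0.5], "dr": [0, 0, 0], "jaw": 1}
    - {"slide": [0, 2, -0.5], "dr": [0, 0, 0], "jaw": 1}
  force: 35

```text
t: 9.55
tool_pos: [0.4717, -0.2827, 0.217]
orientation: [2.116, 1.673, 0.448]
force: [-1.2, 0.1, 1.8]
opening: 0.0118
gripper_force: 35.0
```

Run:
```python
from h import *
Rt,ex,n=Rc(-13.25,30); rib=np.array([.5587,-.3038,.0633])
go(rib+n*.178,Rt); s=read_state(); print(s['force'],s['tool_pos'],s['opening'])
# lift target and rib-in-tool estimate
R0=R.from_rotvec(s['orientation']).as_matrix(); print('rib in tool',R0.T@(rib-s['tool_pos'])*1000)
```

```text
slide [-0.5  0.7 -0.1] dr [-0.0014 -0.0002 -0.0016] rows 0.0
[-1.18205086  0.10562653  1.7753323 ] [ 0.47165264 -0.28273832  0.21702159] 0.011755717996229105
rib in tool [ -0.59276667   0.95040378 177.90421823]
```

```bash
cat >> h.py <<'E'
CO=np.array([.5844,.0276,0]); CY=-8.3
def hook(lx,lz,tilt,dz=0,rx=-.6,rz=177.9):
    """TCP for the lip tip at chime (lx,lz) mm; rib in tool at (rx,0,rz)"""
    Rt,ex,n=Rc(CY,tilt); Rch,cx,_=Rc(CY,0)
    L=CO+cx*lx/1000+[0,0,lz/1000]; rib=L+.068*ex+.017*n
    return rib-Rt@np.array([rx,0,rz])/1000+[0,0,dz],Rt
def lipnow(rx=-.6,rz=177.9):
    s=read_state(); R0=R.from_rotvec(s['orientation']).as_matrix(); p=s['tool_pos']+R0@np.array([rx,0,rz])/1000
    L=p+R0@np.array([0,-68,17])/1000; a=np.radians(CY); d=L-CO
    print('lip in chime',np.round([1000*(d[0]*np.cos(a)+d[1]*np.sin(a)),1000*(-d[0]*np.sin(a)+d[1]*np.cos(a)),1000*d[2]],1),'tilt',np.degrees(np.arcsin(R0[2,1])).round(2),'yaw',np.degrees(np.arctan2(R0[1,1],R0[0,1])).round(2),'F',s['force'].round(1) if hasattr(s['force'],'round') else s['force'],s['t'])
E
python3 - <<'E'
from h import *
s=read_state(); R0=R.from_rotvec(s['orientation']).as_matrix(); print('up80',R0.T@[0,0,80])
lipnow(); go(*hook(-36,80,30)); print(hook(-36,80,30)[0])
E
```

```text
up80 [  0.08007885  39.90203877 -69.33845174]
lip in chime [ -28.7 -327.1   14.2] tilt 29.92 yaw -13.35 F [-1.2  0.1  1.8] 9.55
slide [322.1   1.3 -74.7] dr [-0.0014  0.0429 -0.0764] rows 6.6
[0.5107073  0.03895695 0.28278835]
```

Emit:
servo_tool:
  increments:
    - {"slide": [0, 5, -12], "dr": [0, 0, 0], "jaw": 1}
    - {"slide": [0, 18, -35], "dr": [0, 0, 0], "jaw": 1}
    - {"slide": [0, 35, -70], "dr": [0, 0, 0], "jaw": 1}
    - {"slide": [30, 35, -80], "dr": [0, 0.005, -0.008], "jaw": 1}
    - {"slide": [70, 30, -80], "dr": [0, 0.01, -0.016], "jaw": 1}
    - {"slide": [110, 25, -80], "dr": [0, 0.015, -0.026], "jaw": 1}
    - {"slide": [150, 20, -80], "dr": [0, 0.02, -0.036], "jaw": 1}
    - {"slide": [190, 15, -80], "dr": [0, 0.025, -0.046], "jaw": 1}
    - {"slide": [230, 10, -78], "dr": [0, 0.03, -0.056], "jaw": 1}
    - {"slide": [270, 5, -76], "dr": [0, 0.038, -0.066], "jaw": 1}
    - {"slide": [305, 2, -75], "dr": [-0.001, 0.043, -0.076], "jaw": 1}
    - {"slide": [322, 1, -75], "dr": [-0.001, 0.043, -0.076], "jaw": 1}
    - {"slide": [322, 1, -75], "dr": [-0.001, 0.043, -0.076], "jaw": 1}
    - {"slide": [322, 1, -75], "dr": [-0.001, 0.043, -0.076], "jaw": 1}

```text
t: 10.95
tool_pos: [0.5102, 0.039, 0.2833]
orientation: [2.047, 1.771, 0.474]
force: [0.6, -0.6, -0.0]
opening: 0.0116
gripper_force: 35.0
```

Run:
```python
from h import *
lipnow(); go(*hook(-36,50,30)); go(*hook(-38,34,30))
for n in('wrist','scene'): grab(n,n+'6')
b=np.load('pics/scene6.npz')['im'][190:330,240:420]; w=np.load('pics/wrist6.npz')['im']
cv2.imwrite('pics/c6.png',np.hstack([cv2.resize(b,None,fx=2.5,fy=2.5),cv2.resize(w,(347,350))])[:,:,::-1])
```

```text
lip in chime [-36.5   0.   80.5] tilt 30.0 yaw -8.26 F [ 0.6 -0.6 -0. ] 10.95
slide [ -0.  -14.9  26.7] dr [-0.0001 -0.0003  0.0005] rows 0.6
slide [ -0.  -24.6  39.6] dr [-0.0001 -0.0003  0.0005] rows 0.9
```

View pics/c6.png

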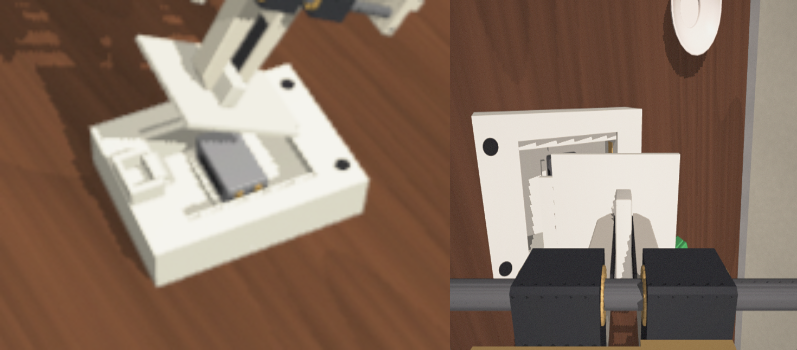

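The scene crop shows the cover tilted above the opening and the battery seated in its bay. The wrist crop shows the lip at (540,210) and the plate's rear edge at (680,200). I'll check the in-hand pose from the depth image.

Run:
```python
from h import *
a=np.load('pics/wrist6.npz'); P=a['P']; s=read_state(); R0=R.from_rotvec(s['orientation']).as_matrix()
T=(P-s['tool_pos'])@R0*1000
X,Y,Z=T[...,0],T[...,1],T[...,2]
m=(abs(Z-188)<8)&(X>8)&(X<60)&(Y>-55)&(Y<50)
A=np.c_[X[m],Y[m],np.ones(m.sum())]; k=np.ones(len(A),bool)
for _ in range(8):
    c=np.linalg.lstsq(A[k],Z[m][k],rcond=None)[0]; k=abs(Z[m]-A@c)<2
print('plate top plane',c.round(4),k.mean())
m=(abs(Z-(c[0]*X+c[1]*Y+c[2]))<2.5)&(X>8)
print('x edge',np.percentile(X[m&(abs(Y+10)<35)],[98,99.5]),'y range',np.percentile(Y[m],[.5,2,98,99.5]))
l=(abs(Z-193)<3)&(Y<-54)&(Y>-80)&(X>8)&(X<40); print('lip',l.sum(),Y[l].min() if l.any() else 0,np.percentile(Y[l],[1,3]),np.median(Z[l]),np.percentile(X[l],[99]))
# chime top/bar edge from depth: opening edge in chime frame
C=(P-CO)@Rc(CY,0)[0]*1000  # cols: ey,ex,-z
cy,cx,cz=C[...,0],C[...,1],-C[...,2]
t=(abs(cz-40)<3)&(cx<0)
print('chime top z',np.median(cz[t]),'front edge',np.percentile(cx[t],[1]),'side',np.percentile(cy[t],[99]))
for y0 in(34,38,42):
    b=t&(abs(cy-y0)<2)&(cx<-20); print('bar edge at y',y0,cx[b].max() if b.any() else None)
```

```text
plate top plane [ 1.800000e-03 -1.000000e-04  1.880255e+02] 0.970626631853786
x edge [44.23780895 44.51831126] y range [-55.71104775 -54.38657253  39.91332537  41.32928771]
lip 1220 -69.7435397627306 [-69.1993623  -68.89800978] 193.10718926867204 [29.48442386]
chime top z 39.05233355101182 front edge [-79.73503407] side [63.25573223]
bar edge at y 34 -46.99511049333632
bar edge at y 38 -29.11596986234219
bar edge at y 42 -31.418133096787955
```

Emit:
servo_tool:
  increments:
    - {"slide": [0, -7, 13], "dr": [0, 0, 0], "jaw": 1}
    - {"slide": [0, -15, 27], "dr": [0, 0, 0], "jaw": 1}
    - {"slide": [0, -20, 34], "dr": [0, 0, 0], "jaw": 1}
    - {"slide": [0, -25, 40], "dr": [0, 0, 0], "jaw": 1}
    - {"slide": [0, -25, 40], "dr": [0, 0, 0], "jaw": 1}
    - {"slide": [0, -25, 40], "dr": [0, 0, 0], "jaw": 1}

```text
t: 11.65
tool_pos: [0.5088, 0.0389, 0.236]
orientation: [2.048, 1.769, 0.474]
force: [-0.7, 0.3, -0.3]
opening: 0.0114
gripper_force: 35.0
```

Run:
```python
from h import *
lipnow(); go(*hook(-39,29,30)); go(*hook(-52.5,29,30))
```

```text
lip in chime [-37.9  -0.3  33.2] tilt 30.0 yaw -8.36 F [-0.7  0.3 -0.3] 11.65
slide [ 0.3 -3.1  3.1] dr [-0.      0.0001 -0.0008] rows 0.1
slide [  0.3 -14.8  -3.6] dr [-0.      0.0001 -0.0008] rows 0.3
```

Emit:
servo_tool:
  increments:
    - {"slide": [0, -1.5, 1.5], "dr": [0, 0, 0], "jaw": 1}
    - {"slide": [0, -3, 3], "dr": [0, 0, 0], "jaw": 1}
    - {"slide": [0, -3, 3], "dr": [0, 0, 0], "jaw": 1}
    - {"slide": [0, -6, 1.5], "dr": [0, 0, 0], "jaw": 1}
    - {"slide": [0, -9, -0.3], "dr": [0, 0, 0], "jaw": 1}
    - {"slide": [0, -12, -2], "dr": [0, 0, 0], "jaw": 1}
    - {"slide": [0, -15, -3.7], "dr": [0, 0, 0], "jaw": 1}
    - {"slide": [0, -15, -3.7], "dr": [0, 0, 0], "jaw": 1}
    - {"slide": [0, -15, -3.7], "dr": [0, 0, 0], "jaw": 1}

```text
t: 12.55
tool_pos: [0.4939, 0.0414, 0.2315]
orientation: [2.047, 1.77, 0.475]
force: [-0.4, 0.6, -1.4]
opening: 0.0116
gripper_force: 35.0
```

Run:
```python
from h import *
lipnow()
for lx,lz,t in((-53,29,30),(-53.5,30,23),(-54.3,31,16),(-55,32,9),(-55.3,32.6,4),(-55.5,33,0),(-55.5,32,-1)): go(*hook(lx,lz,t))
```

```text
lip in chime [-53.    0.   28.7] tilt 30.0 yaw -8.32 F [-0.4  0.6 -1.4] 12.55
slide [ 0.   0.1 -0.3] dr [-0.     -0.0001 -0.0004] rows 0.0
slide [ 0.  23.4  8.4] dr [ 0.1222 -0.0002 -0.0003] rows 0.8
slide [ 0.  45.1 19.6] dr [ 2.443e-01 -2.000e-04 -3.000e-04] rows 1.6
slide [ 0.1 65.2 33.4] dr [ 3.665e-01 -2.000e-04 -3.000e-04] rows 2.4
slide [ 0.1 78.5 45. ] dr [ 4.538e-01 -2.000e-04 -3.000e-04] rows 3.0
slide [ 0.1 88.3 55.1] dr [ 5.236e-01 -2.000e-04 -3.000e-04] rows 3.5
slide [ 0.1 90.1 58.7] dr [ 5.41e-01 -2.00e-04 -3.00e-04] rows 3.6
```

Emit:
servo_tool:
  increments:
    - {"slide": [0, 0, 0], "dr": [0, 0, 0], "jaw": 1}
    - {"slide": [0, 11.7, 4.1], "dr": [0.061, 0, 0], "jaw": 1}
    - {"slide": [0, 23.4, 8.4], "dr": [0.122, 0, 0], "jaw": 1}
    - {"slide": [0, 34.3, 13.7], "dr": [0.183, 0, 0], "jaw": 1}
    - {"slide": [0, 45.1, 19.6], "dr": [0.244, 0, 0], "jaw": 1}
    - {"slide": [0, 55.2, 26.3], "dr": [0.305, 0, 0], "jaw": 1}
    - {"slide": [0, 65.2, 33.4], "dr": [0.366, 0, 0], "jaw": 1}
    - {"slide": [0, 65.2, 33.4], "dr": [0.366, 0, 0], "jaw": 1}
    - {"slide": [0, 65.2, 33.4], "dr": [0.366, 0, 0], "jaw": 1}

```text
t: 13.45
tool_pos: [0.5664, 0.0307, 0.2346]
orientation: [2.284, 1.973, 0.156]
force: [-0.5, 0.2, -0.5]
opening: 0.0115
gripper_force: 35.0
```

Run:
```python
from h import *
lipnow()
for lx,lz,t in((-55.3,32.6,4),(-55.5,33,0),(-55.5,31,-1)): go(*hook(lx,lz,t))
```

```text
lip in chime [-54.7  -0.1  31.4] tilt 9.06 yaw -8.34 F [-0.5  0.2 -0.5] 13.45
slide [ 0.2 16.5  5.5] dr [ 0.0882 -0.0001 -0.0007] rows 0.6
slide [ 0.2 29.3 11.4] dr [ 1.58e-01 -1.00e-04 -7.00e-04] rows 1.1
slide [ 0.2 32.2 15.1] dr [ 1.755e-01 -1.000e-04 -7.000e-04] rows 1.2
```

Emit:
servo_tool:
  increments:
    - {"slide": [0, 8.3, 2.7], "dr": [0.044, 0, 0], "jaw": 1}
    - {"slide": [0, 16.5, 5.5], "dr": [0.088, 0, 0], "jaw": 1}
    - {"slide": [0, 23, 8.4], "dr": [0.123, 0, 0], "jaw": 1}
    - {"slide": [0, 29.3, 11.4], "dr": [0.158, 0, 0], "jaw": 1}
    - {"slide": [0, 29.3, 11.4], "dr": [0.158, 0, 0], "jaw": 1}
    - {"slide": [0, 29.3, 11.4], "dr": [0.158, 0, 0], "jaw": 1}

```text
t: 14.05
tool_pos: [0.5963, 0.0265, 0.2282]
orientation: [2.376, 2.054, 0.001]
force: [0.1, 0.5, -1.2]
opening: 0.0118
gripper_force: 35.0
```

Run:
```python
from h import *
lipnow()
grab('wrist','w7')
a=np.load('pics/w7.npz'); P=a['P']; C=(P-CO)@Rc(CY,0)[0]*1000
cy,cx,cz=C[...,0],C[...,1],-C[...,2]
for x0 in(-60,-30,-15,40,48): 
    m=(abs(cx-x0)<3)&(cy>20)&(cy<40)&(cz>25)&(cz<60); print(x0,np.median(cz[m]) if m.any() else None)
m=(abs(cy)<12)&(cx>44)&(cx<66)&(cz>35)&(cz<60); print(m.sum())
```

```text
lip in chime [-56.    0.   33.3] tilt 0.03 yaw -8.31 F [ 0.1  0.5 -1.2] 14.05
-60 39.33961858734228
-30 39.58128291423153
-15 39.663321502826975
40 39.660194011237834
48 39.66640608858504
3037
```

Emit:
servo_tool:
  increments:
    - {"slide": [0, 0, 1], "dr": [0, 0, 0], "jaw": 1}
    - {"slide": [0, 0, 1], "dr": [0, 0, 0], "jaw": 1}
    - {"slide": [0, 0, 0], "dr": [0, 0, 0], "jaw": 0.65}
    - {"slide": [0, 0, 0], "dr": [0, 0, 0], "jaw": 0.65}
    - {"slide": [0, 0, 0], "dr": [0, 0, 0], "jaw": 0.65}
    - {"slide": [0, 0, 0], "dr": [0, 0, 0], "jaw": 0.65}
    - {"slide": [0, 0, -20], "dr": [0, 0, 0], "jaw": 0.65}
    - {"slide": [0, 0, -60], "dr": [0, 0, 0], "jaw": 0.65}
    - {"slide": [-30, 0, -110], "dr": [0, 0, 0], "jaw": 0.65}
    - {"slide": [-60, 0, -130], "dr": [0, 0, 0], "jaw": 0.65}
    - {"slide": [-60, 0, -130], "dr": [0, 0, 0], "jaw": 0.65}
    - {"slide": [-60, 0, -130], "dr": [0, 0, 0], "jaw": 0.65}

```text
t: 15.3
tool_pos: [0.5883, -0.0337, 0.3589]
orientation: [2.378, 2.052, 0.002]
force: [-1.1, -0.2, -0.5]
opening: 0.0326
gripper_force: 0.0
```

Run:
```python
from h import *
s=read_state(); print(s['t'],s['tool_pos'],s['opening'],s['force'])
grab('wrist','w8'); a=np.load('pics/w8.npz'); P=a['P']; C=(P-CO)@Rc(CY,0)[0]*1000
cy,cx,cz=C[...,0],C[...,1],-C[...,2]
for x0 in(-60,-35,-15,30,42,47,50,53,56,59,62):
    print(x0,[(round(float(np.median(cz[m])),1) if (m:=(abs(cx-x0)<1.5)&(abs(cy-y0)<7)&(cz>20)&(cz<70)).any() else None) for y0 in(-30,0,30)])
cv2.imwrite('pics/c8.png',cv2.resize(a['im'][0:300,150:500],None,fx=2,fy=2)[:,:,::-1])
```

```text
15.3 [ 0.58832311 -0.03369167  0.35893098] 0.032644379765924825 [-1.05897511 -0.16487149 -0.49005347]
-60 [38.0, 37.9, 37.8]
-35 [37.8, 37.7, 37.9]
-15 [37.7, 37.6, 37.7]
30 [37.7, 37.6, 37.6]
42 [37.4, 37.6, 37.5]
47 [37.4, 37.4, 37.5]
50 [37.5, 41.6, 37.7]
53 [37.3, 46.7, 37.3]
56 [36.0, 50.0, 36.2]
59 [37.4, 50.5, 37.4]
62 [37.3, 50.4, 37.4]
```

View pics/c8.png

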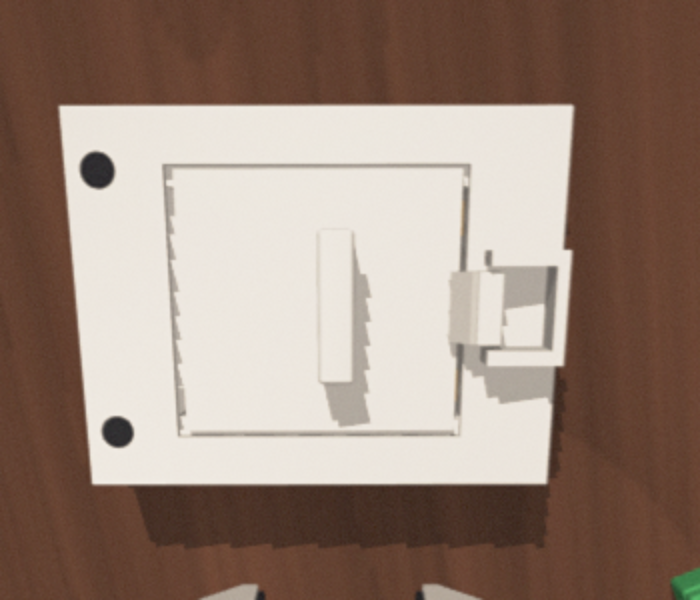

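The plate sits flat and flush, and the catch at (462,308) has sprung out over its rear edge. Everything is clear, so I'm handing in.

```bash
python3 -c "
from plant import close_job; print(close_job())"
```

```text
the job is handed in; nothing more can be done
None
```

The job is handed in after about 15 s of robot time: the battery is in its bay, and the cover is hooked under the bar and flat beneath the catch, which has sprung back. No judging result came back.

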